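# Hang a work lamp between its neighbours on the counter rack

### The job

Take the red-handled work lamp out of the carton, lower it through the gap between the blue and the green lamp on the counter rack, and hang it there with its rear hook over the crossbar, facing forward like the other two. Feel along the bar with light pressure until the hook drops fully home into the groove of the middle keeper, then let go. Do not lean hard on the rack, do not press against the hanging neighbours or shift them, and leave the other things where they are.

Things in the scene. Friction and masses are not known exactly. Their poses are not given: they have to be found in the camera images.
- lamp_grip (a point): Red-handled work lamp (loose, 0.18 to 0.37 kg), upright in a cell of the carton: centre of its red grip bar (49 mm along x, 16 mm thick in y, 18 mm high); grasp it across y from above. x: out of the white lens (front), z: up. From here the underside is 136 mm below; the grey body is 48 mm wide (y +-24), x 0 to +24 mm, 136 to 51 mm below.
- lamp_hook (a point): Red lamp's rear hook, a strip 8 mm thick in y: middle of its flat underside, which rests on the bar; 41 mm below and 10.5 mm behind the grip bar's centre. Same axes. The mouth opens downward, 21 mm wide in x (+-10.5 mm from here), between the body's back in front and a rear prong (6 mm thick) that ends 20 mm below this point.
- rack_gap (a point): Middle of the free gap on the rack (fixed): centre of the crossbar between the hanging lamps, at groove-floor height, 115 mm over the counter. x: to the front (where lamp bodies hang and lenses face), y: along the bar, z: up. The hook is home when its underside is at this height, anywhere its mouth fits over the keeper; the lamp then leans its back on the steady bar.
- rack: The rack: base 130 x 290 mm, two posts (y +-130 mm, top 119 mm up), crossbar 12 mm thick in x, 30 mm high, with three white rigid plastic keepers, each 16 mm wide in x and 46 mm long in y, with flat rims 120 mm up. Lower, a round steady bar 35 mm up, its front surface at x +8 mm. Origin: base underside below the bar's middle; axes as the gap point.
- keeper_row (a point): Point on the bar 15 mm below the gap point, under the middle keeper. Each keeper has one groove across x, 9.8 mm wide in y, 5 mm deep, sharp-edged, for the 8 mm hook. The middle keeper was clipped on by hand: its groove's middle lies anywhere from -9 to +9 mm in y from the gap point; no reading gives it. Slide the hook along the rim under 2 to 5 N until it drops 5 mm.
- left_grip (a point): Blue-handled lamp hanging loose in the keeper at y +60 mm (bystander, must stay): centre of its grip bar. Same model and axes as the red lamp. The bodies of the two hanging lamps leave a gap of 72 mm for the 48 mm wide body.
- right_grip (a point): Green-handled lamp hanging loose in the keeper at y -60 mm (bystander, must stay): centre of its grip bar. Same model and axes as the red lamp.
- carton: Open cardboard carton (fixed), 62 mm in x, 136 mm in y, 55 mm high, walls 4 mm, two cells side by side along y; the red lamp stands in the +y cell, a bulb box in the -y cell. Origin: centre of its underside.
- bulb_box_mid (a point): Small white bulb box, 38 x 44 x 85 mm high, loose in the other cell (bystander): its centre.
- tape_mid (a point): Clear roll of packing tape lying on the counter, 90 mm across, 45 mm high (bystander): its centre.

How it is judged:
By the outcome, as a careful person would: the job done as asked, in the order asked, and still so for the second after the job is handed in, with the robot touching nothing.
It also fails if it takes over 72 s, if anything falls off the work surface, if the arm or the gripper's body presses on something with over 40 N, if the wrist force passes 120 N, or if a joint passes its speed limit or range.

### The arm

A 6-joint arm with a two-finger parallel gripper is mounted at the origin on the work surface. World frame = base frame: x ahead of the robot, y to its left, z up, the work surface at z = 0. Lengths are in m, angles in rad, forces in N, time in s.
With the tool pointing down it reaches from about 0.4 to 0.825 m from the base axis. Payload 7 kg.
Tool frame: the origin (TCP) lies midway between the tips of the shut fingers; the grasp point (between the pads) lies 19 mm behind it; z points along the fingers, y is the direction in which the jaws open and shut (so a half turn about z gives the same grasp; the last joint's range is limited). The gripper opens to 88 mm and grips with 3 to 60 N. Pads are 19 mm wide; open, the fingers measure 130 mm over their backs; the gripper's body (78 mm by 193 mm) begins 47 mm behind the grasp point.
Start: joints at [-1.058, 0.359, 0.012, 0, -1.224, -0.288], TCP at [0.15, -0.658, 0.227] pointing down, gripper open.
Joint ranges: [-3.07, 3.07], [-1.43, 2.12], [-1.02, 1.25], [-3.03, 1.67], [-3.05, -0], [-3.03, 3.03]. Speed limits (rad/s): [2.39, 2.39, 3.01, 3.14, 3.14, 3.14].

### API

Orientations are given as a unit quaternion [w, x, y, z].
In Python, from bench import get_state, capture, finish_job gives the robot as it stands.
- The arm moves only by the tool apply_moves, never from a script. Its argument "increments" is a list of rows, each a list of 3 entries, a list of its own where there are three numbers: the shift along the tool's x, y, z in m, then the turn, a rotation vector about the tool's x, y, z in rad, then the closure, from 0 (fully open) to 1 (shut). In form: [[[tx, ty, tz], [rx, ry, rz], fingers], ...]. A call has 1 to 12 rows; each row shifts and turns the commanded pose from where the row before left it, along the tool's axes as they then stand; what a row does not reach is not made up. A row lasts 1/8 s, in which the tool goes at most 62.5 mm and 10.7 degrees, less where a joint would pass 70% of its speed; a pose out of reach is approached as far as the arm can. A call is refused whole if a number of a shift passes 0.0625 or a number of a turn 0.188, either way. A call with a gripper value outside its range is refused whole. The fingers move at their own pace and stop on an object; "squeeze" is the grip in N (left out, the last holds). Time passes only in rows, so rows that do not move let the fingers close. It gives the time, the measured TCP pose, the force and the opening at its end, in the units of the state.
- get_state(): the state, without advancing time (a new reading comes with each control period).
- capture(name): name is "scene" or "side" or "wrist"; returns a dict with "image" (384x512x3 uint8, red, green, blue), "depth" (384x512 float32, m along the optical axis (not along the pixel's ray), 0 where there is no reading), "fx", "fy", "cx", "cy" (pixels), "R" (3x3) and "t" (3): a world point X has camera coordinates R X + t. Camera axes: x right, y down, z forward; pixel columns grow to the right and rows downward; lengths in m; the calibration is good to about 2 mm. A picture is of the moment at which its call begins.
- finish_job(): hands the job in, once; it reports no verdict.
The state is a dict: "time": time; "joints": joint angles; "joint_vel": joint speeds; "tau": joint torques, N m; "position": TCP position; "eef_rot": TCP orientation; "ft_force": force on the tool from outside, world axes, zero at the start; "ft_torque": the same for the moment, N m; "finger_gap": finger opening in m.
Only numpy, scipy, OpenCV 4.12 (cv2) and the standard library are available. Lean on these libraries where they do the work, as an engineer would, in place of code of your own. Each camera call takes 0.05 s, during which the arm holds its last target.

## Working session

There is one attempt and no reset: what is moved stays moved. The work goes in short steps, Python scripts to look and compute and a tool call to move; the robot and the scene stay as the last step left them, time stands still between calls to the robot, and variables do not carry over. Pictures are saved under pics/ and viewed, and the job is handed in when it is done.

Besides the shell and the picture viewer there is one more tool, called as name(argument=value, ...), one argument or row to a line, values as JSON. apply_moves: Moves the arm, as the interface text tells. Its arguments: {"type":"object","properties":{"increments":{"type":"array","items":{"type":"array"}},"squeeze":{"type":"number"}},"required":["increments"]}

```bash
mkdir -p pics; ls; cat > h.py <<'E'
import numpy as np, cv2
from bench import get_state, capture, finish_job
def snap(name, fn):
    c=capture(name); cv2.imwrite('pics/'+fn+'.png', c['image'][:,:,::-1]); np.savez('/tmp/'+fn+'.npz',**c); return c
def load(fn): return dict(np.load('/tmp/'+fn+'.npz'))
def px(c,u,v,d=None):
    d=c['depth'][int(v),int(u)] if d is None else d
    p=np.array([(u-c['cx'])/c['fx']*d,(v-c['cy'])/c['fy']*d,d])
    return c['R'].T@(p-c['t'])
def cloud(c):
    v,u=np.mgrid[0:384,0:512]; d=c['depth']
    p=np.stack([(u-c['cx'])/c['fx']*d,(v-c['cy'])/c['fy']*d,d],-1)
    return (p-c['t'])@c['R']
def proj(c,X):
    p=c['R']@np.asarray(X)+c['t']; return p[0]/p[2]*c['fx']+c['cx'],p[1]/p[2]*c['fy']+c['cy'],p[2]
def crop(fn,u0,v0,u1,v1,k,out):
    im=cv2.imread('pics/'+fn+'.png')[v0:v1,u0:u1]; cv2.imwrite('pics/'+out+'.png',cv2.resize(im,None,fx=k,fy=k,interpolation=cv2.INTER_CUBIC))
E
python3 - <<'E'
from h import *
for n in ['scene','side','wrist']:
    c=snap(n,n+'0'); print(n,c['fx'],c['R'].round(3).tolist(),(-c['R'].T@c['t']).round(3))
print(get_state())
a=[cv2.imread(f'pics/{n}0.png') for n in ['scene','side','wrist']]
E
```

```text
pics
scene 483.8343049799572 [[-0.613, 0.79, 0.003], [0.556, 0.434, -0.709], [-0.562, -0.433, -0.705]] [1.257 0.474 0.887]
side 358.4734919706979 [[0.955, -0.295, 0.024], [-0.124, -0.474, -0.872], [0.269, 0.83, -0.489]] [ 0.377 -0.715  0.538]
wrist 332.87120915119743 [[-0.223, 0.975, 0.002], [0.928, 0.211, 0.308], [0.3, 0.071, -0.951]] [ 0.069 -0.676  0.383]
{'time': 0.15, 'joints': array([-1.05790891e+00,  3.59252314e-01,  1.12625429e-02, -2.49982704e-04,
       -1.22415234e+00, -2.88096690e-01]), 'joint_vel': array([ 7.77427494e-04, -1.35539035e-03,  2.74232383e-03,  2.45662916e-04,
       -1.12689740e-03, -2.85616064e-05]), 'tau': array([-2.69226048e-04, -5.83278322e+01,  2.93289274e+01,  7.00122803e+00,
        8.73570243e-03, -1.21739326e-04]), 'position': array([ 0.15033477, -0.6576435 ,  0.22581645]), 'eef_rot': array([-1.54113293e-04, -1.12116569e-01,  9.93694827e-01,  6.65466005e-04]), 'ft_force': array([-0.36104783,  0.25772322, -0.28287418]), 'ft_torque': array([-0.04570253, -0.03179026, -0.00175869]), 'finger_gap': 0.08767085639225587}
```

View pics/scene0.png

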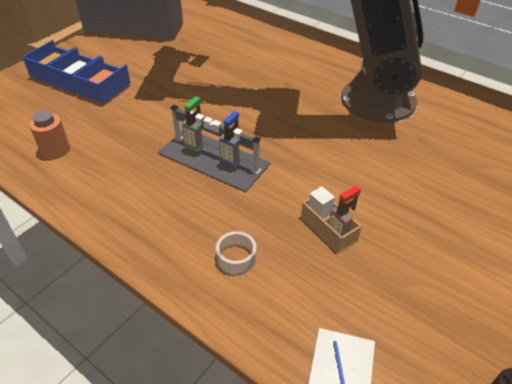

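View pics/side0.png

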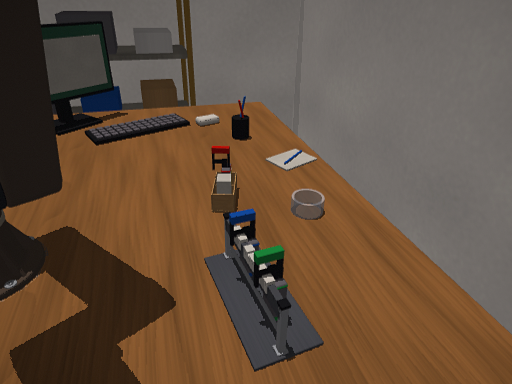

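View pics/wrist0.png

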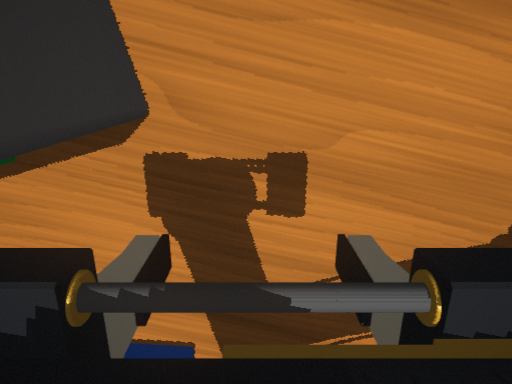

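The scene view shows the rack at about (215,150) with the green handle at (193,103) and the blue one at (231,120). The carton is at (330,220), with the red grip at (350,192). In the side view, red is at (221,150), blue at (243,216) and green at (269,255). I'll measure these next.

```bash
python3 - <<'E'
from h import *
for n in ['scene0','side0']:
    c=load(n); P=cloud(c); im=c['image']; hsv=cv2.cvtColor(im,cv2.COLOR_RGB2HSV)
    H,S,V=[hsv[...,i].astype(int) for i in range(3)]
    box=np.zeros(H.shape,bool)
    if n=='scene0': box[80:260,155:370]=1
    else: box[140:290,200:300]=1
    for nm,m in dict(red=((H<4)|(H>174))&(S>180)&(V>90),blue=(abs(H-112)<12)&(S>150)&(V>60),green=(abs(H-68)<12)&(S>120)&(V>60)).items():
        m=m&box; k,lab,st,ce=cv2.connectedComponentsWithStats(m.astype(np.uint8))
        i=1+np.argmax(st[1:,4]); m=lab==i
        q=P[m]; q=q[q[:,2]>0.05]
        rect=cv2.minAreaRect(q[:,:2].astype(np.float32))
        print(n,nm,st[i],'mean',q.mean(0).round(4),'zmax',np.percentile(q[:,2],[2,50,98]).round(4),'rect',np.round(rect[0],4),np.round(rect[1],4),round(rect[2],1))
        top=q[q[:,2]>np.percentile(q[:,2],98)-0.004]
        rect=cv2.minAreaRect(top[:,:2].astype(np.float32)); print('   top',len(top),np.round(rect[0],4),np.round(rect[1],4),round(rect[2],1), top[:,2].mean().round(4))
for a in [('scene0',150,80,280,190,6,'s_rack'),('scene0',290,170,370,260,7,'s_cart'),('side0',190,140,330,360,3.5,'d_all')]:
    crop(*a)
E
```

```text
scene0 red [341 187  19  12 109] mean [0.5629 0.1946 0.1544] zmax [0.1444 0.1475 0.1507] rect [0.9001 0.3211] [0.7764 0.035 ] 20.6
   top 82 [0.9008 0.3217] [0.7746 0.0344] 20.6 0.1572
scene0 blue [225 112  13  11  62] mean [ 0.5248 -0.1647  0.1643] zmax [0.1615 0.1641 0.1674] rect [ 0.5228 -0.1655] [0.0471 0.0133] 5.1
   top 44 [ 0.5245 -0.165 ] [0.0438 0.0115] 6.7 0.165
scene0 green [186  97  14  11  68] mean [ 0.5363 -0.2847  0.1641] zmax [0.1611 0.1642 0.1672] rect [ 0.536  -0.2847] [0.0482 0.0147] 6.6
   top 51 [ 0.536  -0.2847] [0.0482 0.0147] 6.6 0.1648
side0 red [212 146  17   3  48] mean [0.5537 0.1889 0.1491] zmax [0.1467 0.1494 0.1511] rect [0.5527 0.1904] [0.0151 0.0441] 77.3
   top 44 [0.5527 0.1904] [0.0151 0.0441] 77.3 0.1493
side0 blue [229 209  26  16 274] mean [ 0.5181 -0.1761  0.1635] zmax [0.1504 0.1629 0.1666] rect [ 0.466  -0.4113] [0.6319 0.0476] 77.5
   top 139 [ 0.4392 -0.4316] [0.5788 0.0468] 72.9 0.1704
side0 green [254 245  30  16 196] mean [ 0.5305 -0.2939  0.17  ] zmax [0.1602 0.1653 0.1668] rect [ 0.4714 -0.4541] [0.5552 0.0466] 69.4
   top 190 [ 0.4482 -0.4884] [0.4731 0.0462] 66.9 0.1711
```

```bash
sleep 1; ls pics
```

```text
d_all.png
s_cart.png
s_rack.png
scene0.png
side0.png
wrist0.png
```

View pics/s_rack.png

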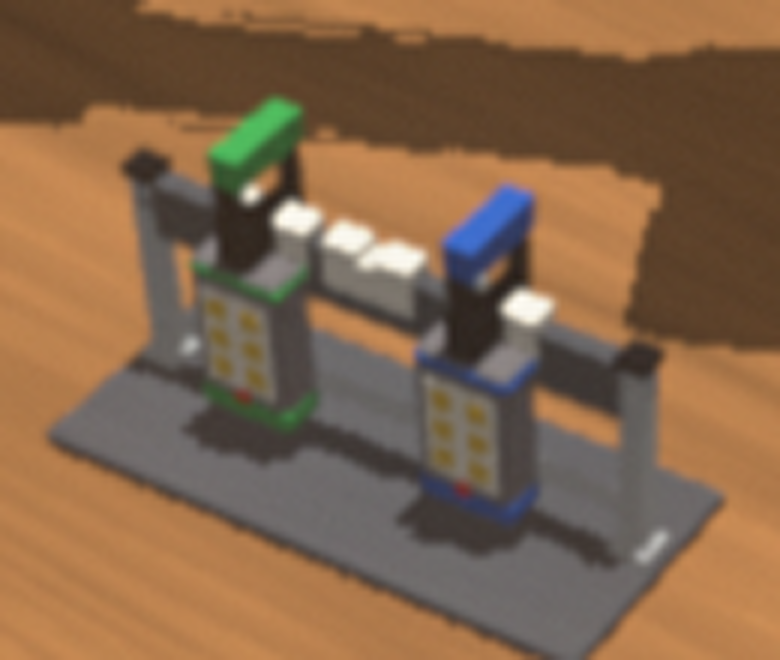

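View pics/s_cart.png

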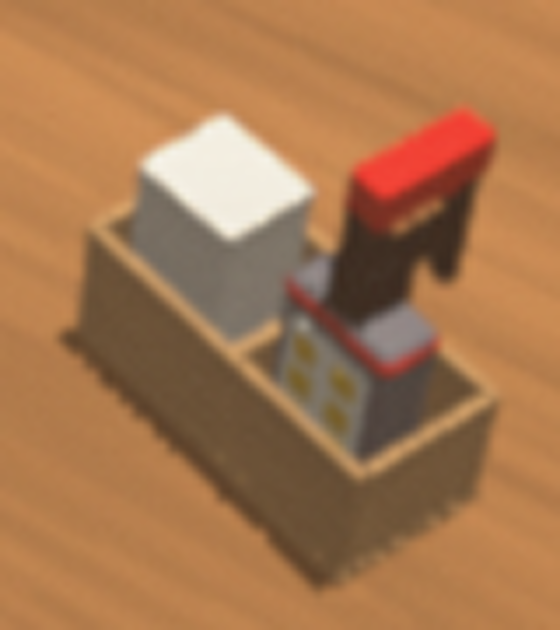

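View pics/d_all.png

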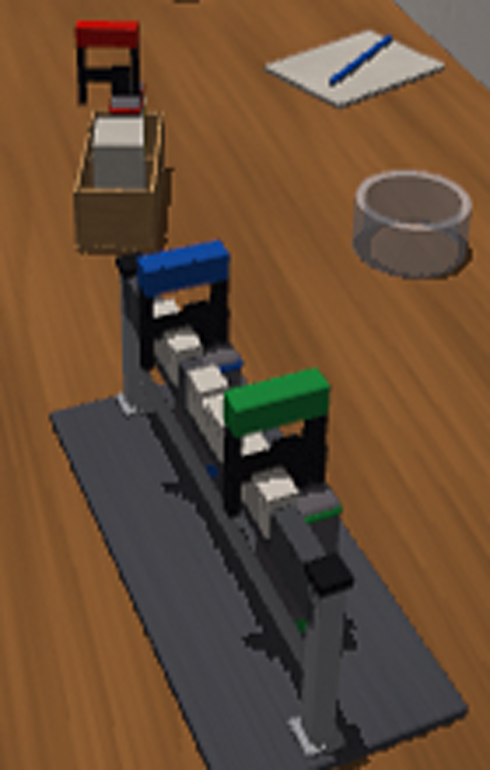

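apply_moves(
  increments=[
    [[-0.02,0.014,-0.011],[0,0,0],0],
    [[-0.04,0.028,-0.015],[0,0,0],0],
    [[-0.045,0.03,-0.015],[0,0,0],0],
    [[-0.045,0.03,-0.015],[0,0,0],0],
    [[-0.045,0.03,-0.015],[0,0,0],0],
    [[-0.045,0.03,-0.015],[0,0,0],0],
    [[-0.045,0.03,-0.015],[0,0,0],0],
    [[-0.045,0.03,-0.015],[0,0,0],0],
    [[-0.045,0.03,-0.01],[0,0,0],0],
    [[-0.045,0.03,-0.01],[0,0,0],0],
    [[-0.045,0.03,0],[0,0,0.06],0],
    [[-0.03,0.023,0],[0,0,0.067],0],
  ],
)

```text
time: 1.65
position: [0.5611, -0.2198, 0.3631]
eef_rot: [0.0, -0.049, 0.999, 0.0]
ft_force: [0.1, -0.8, -0.2]
finger_gap: 0.0878
```

```bash
python3 - <<'E'
from h import *
c=snap('wrist','w1'); s=get_state(); print(s['time'],s['position'],s['eef_rot'],s['joints'].round(2))
E
```

```text
1.7 [ 0.5633569  -0.21765328  0.36220939] [ 2.76866583e-04 -4.75693503e-02  9.98867810e-01  4.22317000e-04] [-0.05  0.19  0.08 -0.   -1.46 -1.43]
```

View pics/w1.png

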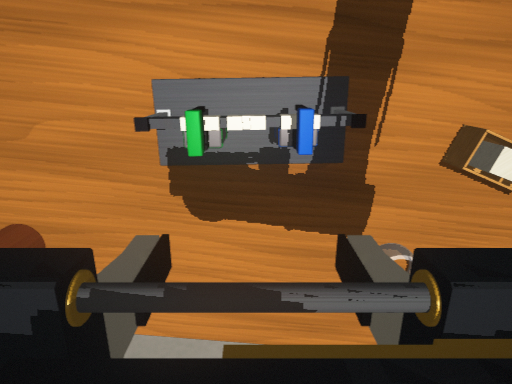

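The wrist view shows the rack from above. The post caps are at (142,124) and (358,121), the green grip at (195,132), the blue grip at (305,131), and the middle keeper's rim at about (247,123).

```bash
python3 - <<'E'
from h import *
c=load('w1'); P=cloud(c); im=c['image']; hsv=cv2.cvtColor(im,cv2.COLOR_RGB2HSV)
H,S,V=[hsv[...,i].astype(int) for i in range(3)]
box=np.zeros(H.shape,bool); box[60:200,120:380]=1
G={}
for nm,m in dict(blue=(abs(H-112)<12)&(S>150)&(V>60),green=(abs(H-62)<14)&(S>120)&(V>60)).items():
    q=P[m&box]; q=q[(q[:,2]>0.155)&(q[:,2]<.175)]
    r=cv2.minAreaRect(q[:,:2].astype(np.float32)); G[nm]=np.array(r[0]); print(nm,len(q),np.round(r[0],4),np.round(r[1],4),r[2],np.median(q[:,2]))
d=G['blue']-G['green']; yaw=np.degrees(np.arctan2(-d[0],d[1])); print('dist',np.linalg.norm(d),'yaw',yaw,'mid',(G['blue']+G['green'])/2)
# post caps
for u in [(132,152),(348,368)]:
    q=P[112:134,u[0]:u[1]].reshape(-1,3); q=q[(q[:,2]>.112)&(q[:,2]<.128)]; r=cv2.minAreaRect(q[:,:2].astype(np.float32)); print('cap',len(q),r,np.median(q[:,2]))
# white keepers
m=(V>150)&(S<60)&box; q=P[m]; q=q[(q[:,2]>.112)&(q[:,2]<.13)]; print('keep',len(q),q.mean(0),np.median(q[:,2]))
t=np.radians(yaw); R=np.array([[np.cos(t),-np.sin(t)],[np.sin(t),np.cos(t)]]); l=q[:,:2]@R
o=((G['blue']+G['green'])/2)@R; l=l-o
print(np.percentile(l[:,0],[1,50,99]));
mid=l[abs(l[:,1])<.03]; print('midkeeper y',np.percentile(mid[:,1],[0,2,50,98,100]),'x',np.percentile(mid[:,0],[0,2,50,98,100]))
zz=P[m]; 
crop('w1',220,105,280,140,12,'w1k'); crop('w1',410,110,512,210,6,'w1c')
E
```

```text
blue 711 [ 0.5217 -0.1671] [0.0485 0.0161] 6.326901912689209 0.16439480334969125
green 710 [ 0.5355 -0.2858] [0.0489 0.0158] 5.957888603210449 0.16425662769922766
dist 0.119544168382013 yaw 6.5941892521372525 mid [ 0.52859968 -0.22646576]
cap 234 ((0.5374444127082825, -0.35459375381469727), (0.016181698068976402, 0.01992734707891941), 5.994307994842529) 0.11826113226231916
cap 226 ((0.5082449316978455, -0.09978280961513519), (0.0157275702804327, 0.019343484193086624), 8.051486015319824) 0.11850796212959772
keep 1072 [ 0.52326027 -0.23116657  0.11881274] 0.11938540530307346
[-0.01368026 -0.00589373  0.00226865]
midkeeper y [-0.02807387 -0.02649445 -0.00423309  0.01742014  0.01885611] x [-0.01386524 -0.01360352 -0.00592481  0.00203207  0.00242377]
```

View pics/w1k.png

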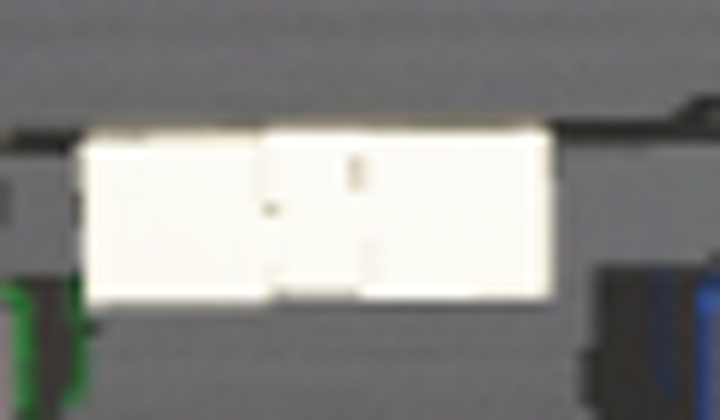

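Groove looks to be at the keeper's middle, about 4.5 mm to −y of the gap. That's only a hint, so I'll still feel for it. Next I'll look at the carton.

apply_moves(
  increments=[
    [[-0.004,0.02,0],[0,0,0],0],
    [[-0.007,0.04,0],[0,0,0],0],
    [[-0.007,0.045,0],[0,0,0],0],
    [[-0.007,0.045,0],[0,0,0],0],
    [[-0.007,0.045,0],[0,0,0],0],
    [[-0.007,0.045,0],[0,0,0],0],
    [[-0.007,0.045,0],[0,0,0],0],
    [[-0.007,0.045,0],[0,0,0],0],
    [[-0.007,0.04,0],[0,0,0.08],0],
    [[-0.005,0.026,0],[0,0,0.12],0],
    [[0,0,0],[0,0,0.12],0],
    [[0,0,0],[0,0,0],0],
  ],
)

```text
time: 3.2
position: [0.5873, 0.1779, 0.363]
eef_rot: [0.0, 0.11, 0.994, 0.0]
ft_force: [-0.4, -0.8, -0.4]
finger_gap: 0.0874
```

```bash
python3 - <<'E'
from h import *
c=snap('wrist','w2'); s=get_state(); print(s['time'],s['position'],s['eef_rot'],s['joints'].round(2))
P=cloud(c); im=c['image']; hsv=cv2.cvtColor(im,cv2.COLOR_RGB2HSV)
H,S,V=[hsv[...,i].astype(int) for i in range(3)]
m=((H<4)|(H>174))&(S>180)&(V>90); q=P[m]; q=q[(q[:,2]>0.135)&(q[:,2]<.16)]
r=cv2.minAreaRect(q[:,:2].astype(np.float32)); print(len(q),r,np.median(q[:,2]))
z=s['position']; R=s['eef_rot']; a=2*np.arctan2(R[2],R[1]); print('tool x yaw',np.degrees(a))
E
```

```text
3.25 [0.58746772 0.17756597 0.36308485] [2.11667055e-04 1.09419119e-01 9.93995665e-01 1.74023187e-04] [ 0.61  0.2   0.1   0.   -1.47 -2.4 ]
605 ((0.5536605715751648, 0.19237880408763885), (0.015613210387527943, 0.04824130982160568), 72.09706115722656) 0.14848838801276182
tool x yaw 167.43633674131402
```

View pics/w2.png

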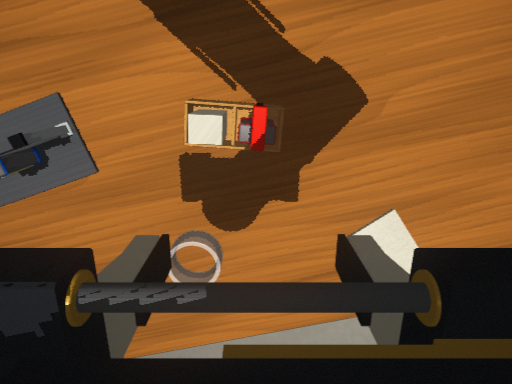

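The picture shows the carton at (187–283, 101–150). The red grip is at (260,127), turned about −18°, with the bulb box at (207,127). I'll align over it and descend.

apply_moves(
  increments=[
    [[0,0,0],[0,0,0.093],0],
    [[0.018,0.002,0.02],[0,0,0],0],
    [[0.0187,0.0017,0.03],[0,0,0],0],
    [[0,0,0.04],[0,0,0],0],
    [[0,0,0.04],[0,0,0],0],
    [[0,0,0.03],[0,0,0],0],
    [[0,0,0.015],[0,0,0],0],
    [[0,0,0],[0,0,0],0],
  ],
)

```text
time: 4.25
position: [0.5542, 0.192, 0.1874]
eef_rot: [-0.0, 0.157, 0.988, -0.0]
ft_force: [0.2, -0.1, 0.4]
finger_gap: 0.0877
```

```bash
python3 - <<'E'
from h import *
s=get_state(); print(s['time'],s['position'],s['ft_force'])
R=s['eef_rot']; print('tool x yaw',np.degrees(2*np.arctan2(R[2],R[1])))
snap('side','d3'); crop('d3',170,110,310,230,5,'d3c')
snap('scene','s3'); crop('s3',270,130,390,260,5,'s3c')
E
```

```text
4.25 [0.55417076 0.19204218 0.18735449] [ 0.17952739 -0.11223662  0.44498904]
tool x yaw 161.9874345649414
```

View pics/d3c.png

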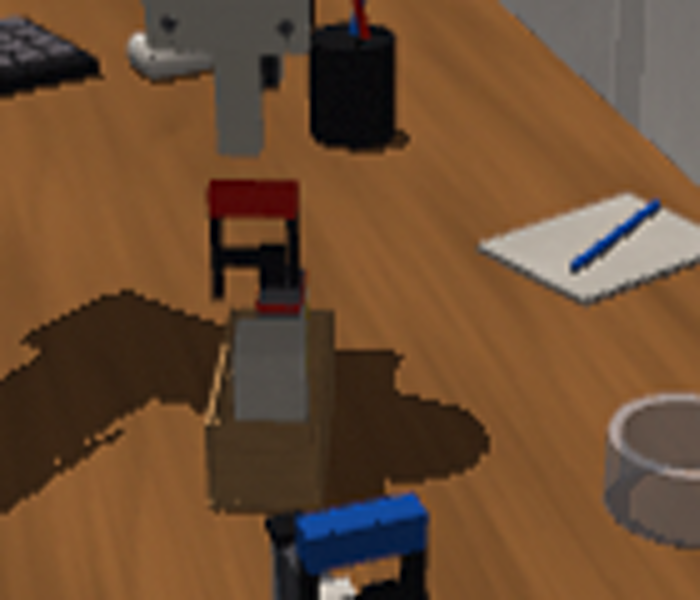

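View pics/s3c.png

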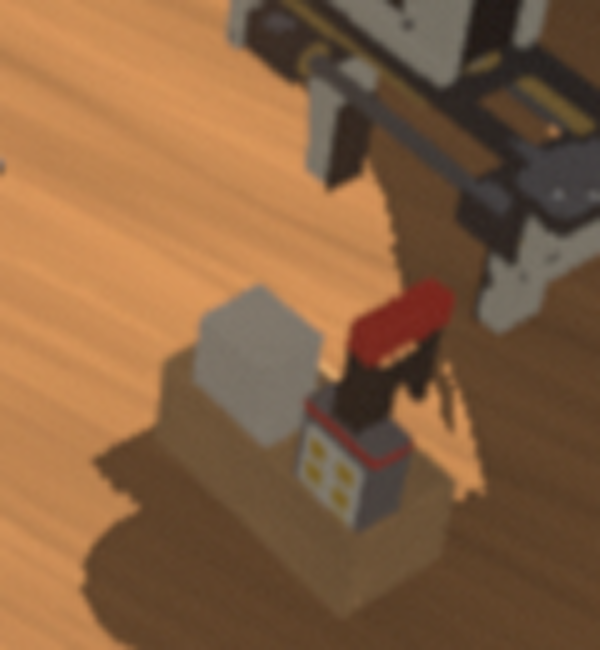

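apply_moves(
  increments=[
    [[0,0,0.025],[0,0,0],0],
    [[0,0,0.025],[0,0,0],0],
    [[0,0,0.0164],[0,0,0],0],
    [[0,0,0],[0,0,0],0],
    [[0,0,0],[0,0,0],0.5],
    [[0,0,0],[0,0,0],0.7],
    [[0,0,0],[0,0,0],0.9],
    [[0,0,0],[0,0,0],1],
    [[0,0,0],[0,0,0],1],
    [[0,0,0],[0,0,0],1],
  ],
  squeeze=30,
)

```text
time: 5.6
position: [0.5544, 0.1925, 0.1212]
eef_rot: [-0.0, 0.157, 0.988, 0.0]
ft_force: [0.3, 0.3, -1.3]
finger_gap: 0.0333
```

```bash
python3 - <<'E'
from h import *
s=get_state(); print(s['time'],s['position'],s['ft_force'],s['ft_torque'],s['finger_gap'])
snap('side','d4'); crop('d4',170,110,310,230,5,'d4c')
snap('scene','s4'); crop('s4',270,130,390,260,5,'s4c')
E
```

```text
5.6 [0.55438811 0.1924874  0.12117107] [ 0.30529328  0.34866189 -1.27357353] [-0.08268729 -0.05968901  0.00234422] 0.03332581581330043
```

View pics/d4c.png

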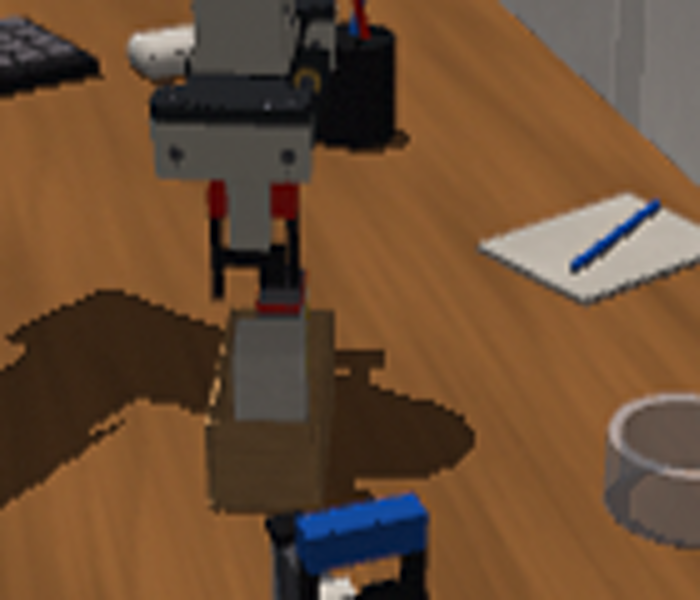

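View pics/s4c.png

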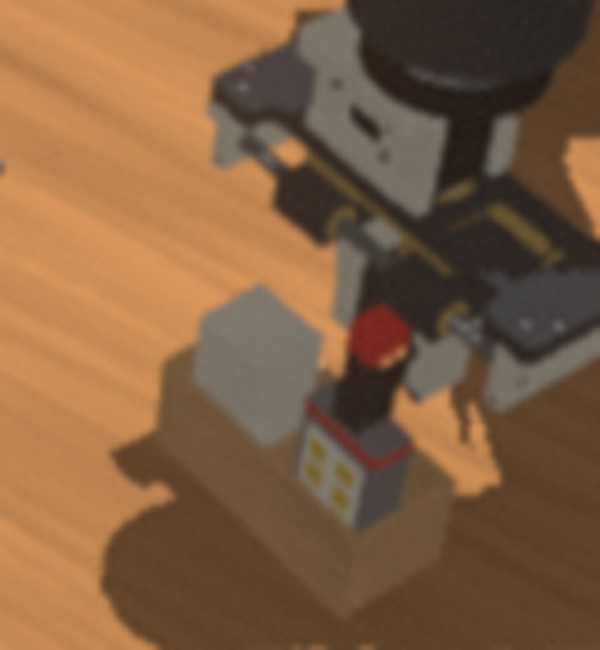

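The fingers are still closing, and they sit either side of the grip. I'll keep closing.

apply_moves(
  increments=[
    [[0,0,0],[0,0,0],1],
    [[0,0,0],[0,0,0],1],
    [[0,0,0],[0,0,0],1],
    [[0,0,0],[0,0,0],1],
    [[0,0,0],[0,0,0],1],
  ],
)

```text
time: 6.32
position: [0.5543, 0.1924, 0.1211]
eef_rot: [-0.0, 0.157, 0.988, -0.0]
ft_force: [-0.5, 0.9, -0.2]
finger_gap: 0.0157
```

apply_moves(
  increments=[
    [[0,0,-0.01],[0,0,0],1],
    [[0,0,-0.02],[0,0,0],1],
    [[0,0,-0.025],[0,0,0],1],
    [[0,0,-0.03],[0,0,0],1],
    [[0,0,-0.035],[0,0,0],1],
    [[0,0,-0.035],[0,0,0],1],
    [[0,0,-0.03],[0,0,0],1],
    [[0,0,-0.015],[0,0,0],1],
    [[0,0,0],[0,0,0],1],
    [[0,0,0],[0,0,0],1],
  ],
)

```text
time: 7.58
position: [0.5538, 0.1923, 0.3196]
eef_rot: [-0.001, 0.157, 0.988, -0.001]
ft_force: [0.2, 0.4, -3.1]
finger_gap: 0.0159
```

```bash
python3 - <<'E'
from h import *
s=get_state(); print(s['time'],s['position'],s['ft_force'],s['ft_torque'],s['finger_gap'])
snap('side','d5'); crop('d5',170,50,310,230,4,'d5c')
snap('scene','s5'); crop('s5',270,100,390,260,4,'s5c')
E
python3 -c "
import cv2,numpy as np
a=cv2.imread('pics/d5c.png');b=cv2.imread('pics/s5c.png')
a=cv2.resize(a,None,fx=.7,fy=.7);b=cv2.resize(b,None,fx=.8,fy=.8);h=max(a.shape[0],b.shape[0]);f=lambda i:cv2.copyMakeBorder(i,0,h-i.shape[0],0,0,0)
cv2.imwrite('pics/j5.png',np.hstack([f(a),f(b)]))"
```

```text
7.575 [0.55375416 0.19227966 0.31957309] [ 0.15014417  0.38129709 -3.08400753] [-0.00284469  0.00471542  0.00082216] 0.015909914205786836
```

View pics/j5.png

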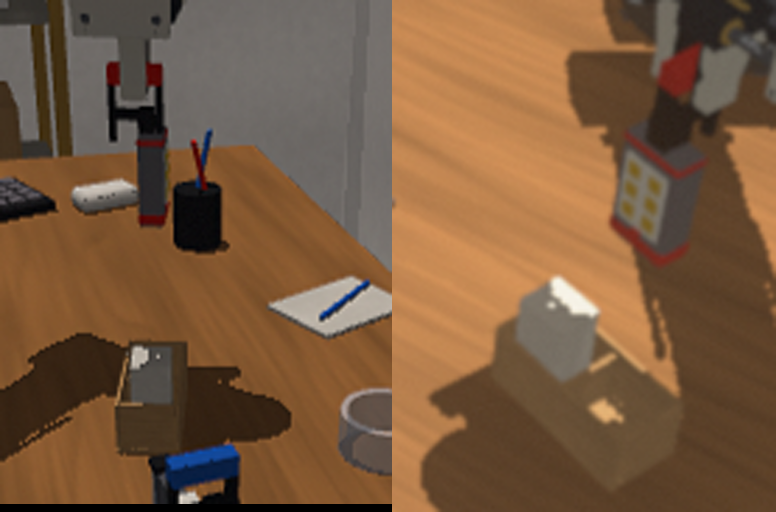

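apply_moves(
  increments=[
    [[-0.0055,-0.0201,0],[0,0,0],1],
    [[-0.0109,-0.0402,0],[0,0,0],1],
    [[-0.0109,-0.0402,0],[0,0,0],1],
    [[-0.0109,-0.0402,0],[0,0,0],1],
    [[-0.0109,-0.0402,0],[0,0,0],1],
    [[-0.0109,-0.0402,0],[0,0,0],1],
    [[-0.0109,-0.0402,0],[0,0,0],1],
    [[-0.0109,-0.0402,0],[0,0,0],1],
    [[-0.0109,-0.0402,0],[0,0,0],1],
    [[-0.0109,-0.0402,0],[0,0,0],1],
    [[-0.0056,-0.0203,0],[0,0,0],1],
  ],
)

```text
time: 9.05
position: [0.5324, -0.2262, 0.3205]
eef_rot: [-0.001, 0.158, 0.987, -0.0]
ft_force: [0.3, -0.4, -4.1]
finger_gap: 0.0156
```

apply_moves(
  increments=[
    [[0,0,0],[0,0,-0.07],1],
    [[0,0,0],[0,0,-0.1],1],
    [[0,0,0],[0,0,-0.1],1],
    [[0,0,0],[0,0,-0.1],1],
    [[0,0,0],[0,0,-0.0585],1],
    [[0,0,0],[0,0,0],1],
    [[0,0,0],[0,0,0],1],
  ],
)

```text
time: 9.93
position: [0.5331, -0.224, 0.3209]
eef_rot: [-0.0, -0.056, 0.998, 0.0]
ft_force: [0.3, 0.8, -2.1]
finger_gap: 0.0159
```

```bash
cat > st.py <<'E'
from h import *
g=np.array([0.5227,-0.2272]); t=np.radians(6.55); ex=np.array([np.cos(t),np.sin(t)]); ey=np.array([-ex[1],ex[0]])
s=get_state(); R=s['eef_rot']; a=np.degrees(2*np.arctan2(R[2],R[1]))%360
p=s['position'][:2]-g-np.array([.0006,0]); f=s['ft_force']
print('t',round(s['time'],2),'pos',s['position'].round(4),'yaw',round(a,2),'rack xy of hook mm',(1e3*p@ex-10.5).round(2),(1e3*p@ey).round(2),'hook z mm',round(1e3*(s['position'][2]+.019-.041),2),'F',np.round([f[:2]@ex,f[:2]@ey,f[2]],2),'T',s['ft_torque'].round(3),'gap',round(s['finger_gap'],4),'q',s['eef_rot'].round(4))
E
python3 - <<'E'
import st
from h import *
snap('side','d6'); crop('d6',170,50,330,290,3,'d6c')
snap('scene','s6'); crop('s6',150,50,290,190,4,'s6c')
E
python3 -c "
import cv2,numpy as np
a=cv2.imread('pics/d6c.png');b=cv2.imread('pics/s6c.png')
a=cv2.resize(a,None,fx=.7,fy=.7);b=cv2.resize(b,None,fx=.8,fy=.8);h=max(a.shape[0],b.shape[0]);f=lambda i:cv2.copyMakeBorder(i,0,h-i.shape[0],0,0,0)
cv2.imwrite('pics/j6.png',np.hstack([f(a),f(b)]))"
```

```text
t 9.93 pos [ 0.5331 -0.224   0.3209] yaw 186.4 rack xy of hook mm -0.36 2.03 hook z mm 298.93 F [ 0.4   0.79 -2.06] T [-0.024  0.077  0.023] gap 0.0159 q [-2.000e-04 -5.580e-02  9.984e-01  0.000e+00]
```

View pics/j6.png

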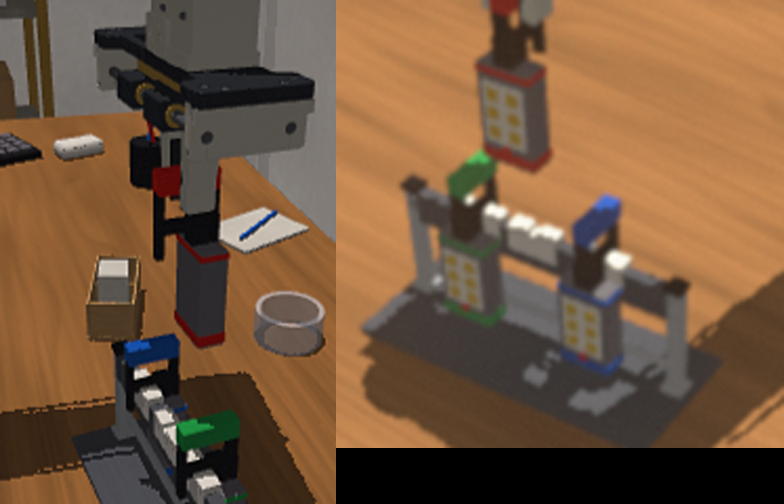

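Lamp is hovering over the gap. I'll check how it sits in the hand by overlaying the model outline.

```bash
cat > ov.py <<'E'
from h import *
import sys
def overlay(fn,cam,tcp,yawlamp,out,box,k,off=(0,0,0)):
    c=load(fn); t=np.radians(yawlamp); ex=np.array([np.cos(t),np.sin(t),0]); ey=np.array([-ex[1],ex[0],0]); ez=np.array([0,0,1.])
    g=np.array(tcp)+[0,0,.019]
    u0,v0,u1,v1=box
    im=cv2.resize(c['image'][v0:v1,u0:u1,::-1],None,fx=k,fy=k,interpolation=cv2.INTER_CUBIC)
    def P(x,y,z):
        q=proj(c,g+x*ex+y*ey+z*ez); return (int(round((q[0]+.5-u0)*k-.5)),int(round((q[1]+.5-v0)*k-.5)))
    B=[(0,.024,-.024,.024,-.136,-.051),(-.0245,.0245,-.008,.008,-.009,.009)]
    for x0,x1,y0,y1,z0,z1 in B:
        for a in [(x0,y0),(x0,y1),(x1,y0),(x1,y1)]: cv2.line(im,P(*a,z0),P(*a,z1),(255,255,0),1)
        for z in (z0,z1):
            pts=[(x0,y0),(x0,y1),(x1,y1),(x1,y0)]
            for i in range(4): cv2.line(im,P(*pts[i],z),P(*pts[(i+1)%4],z),(255,255,0),1)
    cv2.imwrite('pics/'+out+'.png',im)
E
python3 - <<'E'
from ov import *
s=get_state()
p=s['position']-[0.0006,0,0]
overlay('d6','side',p,6.4,'o6d',(210,120,290,230),6)
overlay('s6','scene',p,6.4,'o6s',(180,40,250,110),7)
E
python3 -c "
import cv2,numpy as np
a=cv2.imread('pics/o6d.png');b=cv2.imread('pics/o6s.png')
a=cv2.resize(a,None,fx=.8,fy=.8);b=cv2.resize(b,None,fx=.8,fy=.8);h=max(a.shape[0],b.shape[0]);f=lambda i:cv2.copyMakeBorder(i,0,h-i.shape[0],0,0,0)
cv2.imwrite('pics/j7.png',np.hstack([f(a),f(b)]))"
```

```text
(no output)
```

View pics/j7.png

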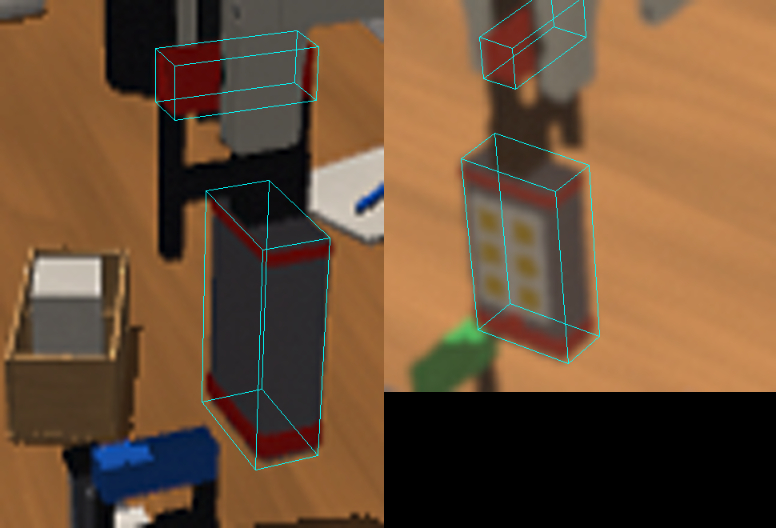

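apply_moves(
  increments=[
    [[-0.0005,0,0.01],[0,0,0],1],
    [[0,0,0.02],[0,0,0],1],
    [[0,0,0.02],[0,0,0],1],
    [[0,0,0.02],[0,0,0],1],
    [[0,0,0.02],[0,0,0],1],
    [[0,0,0.02],[0,0,0],1],
    [[0,0,0.015],[0,0,0],1],
    [[0,0,0.015],[0,0,0],1],
    [[0,0,0.009],[0,0,0],1],
    [[0,0,0],[0,0,0],1],
    [[0,0,0],[0,0,0],1],
  ],
)

```text
time: 11.4
position: [0.5345, -0.2238, 0.1728]
eef_rot: [0.0, -0.057, 0.998, -0.0]
ft_force: [-0.4, 0.2, -2.8]
finger_gap: 0.0154
```

```bash
python3 - <<'E'
import st
from h import *
from ov import *
p=st.s['position']-[0.0006,0,0]
snap('side','d8'); snap('scene','s8'); snap('wrist','w8')
overlay('d8','side',p,6.4,'o8d',(205,130,325,350),3)
overlay('s8','scene',p,6.4,'o8s',(160,70,270,180),6)
for n,a in (('s8',(80,180,150,280)),('d8',(140,300,190,300))):
    c=load(n); P=cloud(c); hsv=cv2.cvtColor(c['image'],cv2.COLOR_RGB2HSV); H,S,V=[hsv[...,i].astype(int) for i in range(3)]
    for nm,m in dict(blue=(abs(H-112)<12)&(S>150)&(V>40),green=(abs(H-65)<15)&(S>120)&(V>40),red=((H<6)|(H>172))&(S>160)&(V>60)).items():
        b=np.zeros(H.shape,bool); b[a[0]:a[1],a[2]:a[3]]=1; q=P[m&b]; q=q[(q[:,2]>.15)&(q[:,2]<.215)]
        q=q[np.linalg.norm(q[:,:2]-[0.53,-.225],axis=1)<.12]
        if len(q)<4: continue
        l=np.c_[(q[:,:2]-st.g)@np.c_[st.ex,st.ey],q[:,2]]*1e3
        print(n,nm,len(q),'x',np.percentile(l[:,0],[2,98]).round(1),'y',np.percentile(l[:,1],[2,98]).round(1),'z',np.percentile(l[:,2],[2,98]).round(1))
E
python3 -c "
import cv2,numpy as np
a=cv2.imread('pics/o8d.png');b=cv2.imread('pics/o8s.png')
a=cv2.resize(a,None,fx=.9,fy=.9);b=cv2.resize(b,None,fx=.7,fy=.7);h=max(a.shape[0],b.shape[0]);f=lambda i:cv2.copyMakeBorder(i,0,h-i.shape[0],0,0,0)
cv2.imwrite('pics/j8.png',np.hstack([f(a),f(b)]))"
```

```text
t 11.4 pos [ 0.5345 -0.2238  0.1728] yaw 186.5 rack xy of hook mm 0.97 2.09 hook z mm 150.76 F [-0.39  0.22 -2.78] T [ 0.009 -0.029  0.087] gap 0.0154 q [ 5.000e-04 -5.670e-02  9.984e-01 -2.000e-04]
s8 blue 8 x [-13.  22.] y [53.6 58.9] z [162.2 167. ]
s8 green 8 x [-14.4  -6.7] y [-65.2 -55.6] z [164.2 166.2]
s8 red 67 x [10.8 38.5] y [-5.7 10.7] z [186.6 202.2]
d8 blue 151 x [-19.6  10.2] y [50.1 64.8] z [150.7 166.4]
d8 green 391 x [-19.6  27.1] y [-69.5 -55. ] z [150.7 166.6]
d8 red 143 x [-13.8   4.7] y [-7.3  8.3] z [185.7 202. ]
```

View pics/j8.png

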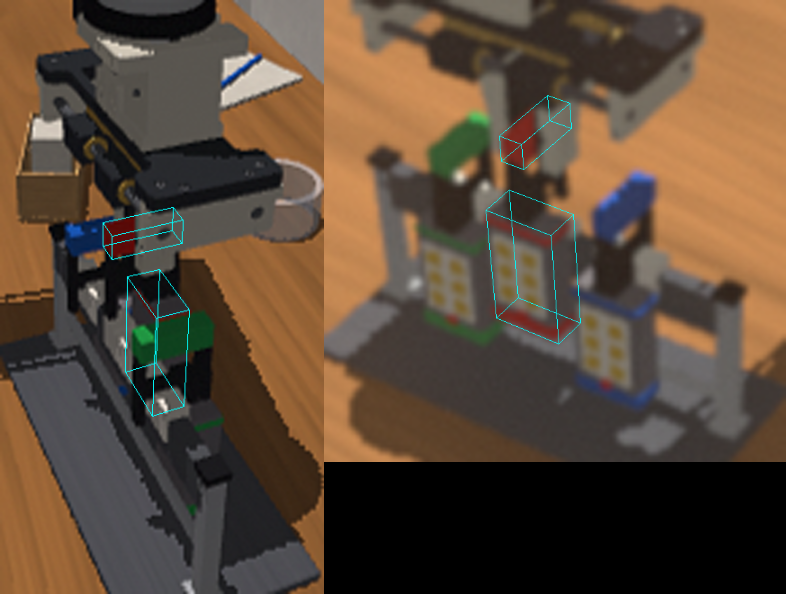

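View pics/w8.png

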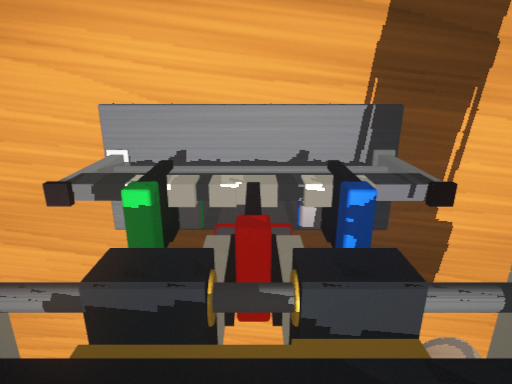

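The wrist view clearly shows the hook strip at (253,183–215), the middle keeper at about (210–277, 177–205) and the red body's back edge at row 225. I'll enlarge it to check the fore-aft fit. Comparing red with green puts red about 5.7 mm ahead, which may be too far forward.

```bash
python3 - <<'E'
import st
from h import *
crop('w8',190,165,320,245,6,'w8c')
c=load('w8'); P=cloud(c)
L=np.concatenate([((P[...,:2]-st.g)@np.c_[st.ex,st.ey])*1e3,P[...,2:]*1e3],-1)
for u in (253,248,258,233,222,240,265,272,140,350):
    print('col',u)
    for v in range(176,250,2): 
        if v%1==0: print(v,L[v,u].round(1).tolist(),c['image'][v,u].tolist(),end=' | ')
    print()
E
```

```text
t 11.55 pos [ 0.5344 -0.2237  0.1728] yaw 186.5 rack xy of hook mm 0.9 2.18 hook z mm 150.78 F [-0.76 -0.06 -2.73] T [0.002 0.022 0.038] gap 0.016 q [ 5.000e-04 -5.670e-02  9.984e-01 -1.000e-04]
col 253
176 [-7.8, 2.6, 99.9] [142, 136, 122] | 178 [-7.9, 2.6, 105.5] [142, 136, 122] | 180 [-7.3, 2.6, 108.5] [140, 135, 120] | 182 [-12.6, 2.6, 131.6] [52, 50, 47] | 184 [-12.9, 2.6, 136.8] [36, 34, 34] | 186 [-12.2, 2.6, 138.7] [35, 33, 31] | 188 [-12.9, 2.5, 144.9] [36, 32, 33] | 190 [-12.4, 2.5, 147.1] [36, 33, 34] | 192 [-12.5, 2.5, 151.4] [36, 33, 35] | 194 [-12.6, 2.5, 155.1] [36, 33, 32] | 196 [-12.7, 2.5, 158.8] [33, 28, 28] | 198 [-12.4, 2.5, 161.3] [35, 31, 31] | 200 [-12.4, 2.5, 164.6] [35, 33, 30] | 202 [-12.2, 2.5, 167.1] [34, 29, 31] | 204 [-12.5, 2.5, 170.8] [33, 31, 31] | 206 [-12.4, 2.5, 173.7] [35, 31, 28] | 208 [-12.6, 2.5, 176.9] [36, 31, 31] | 210 [-12.1, 2.5, 178.5] [36, 28, 30] | 212 [-12.8, 2.5, 182.9] [35, 31, 31] | 214 [-12.4, 2.5, 184.5] [49, 28, 29] | 216 [-12.3, 2.5, 186.5] [150, 22, 19] | 218 [-12.2, 2.5, 188.8] [133, 23, 20] | 220 [-12.0, 2.5, 190.6] [134, 23
[... 13410 characters left out ...]
64.8] [24, 56, 120] | 216 [-3.6, 54.4, 165.4] [24, 55, 119] | 218 [-71.1, 2.5, 330.5] [25, 69, 150] | 220 [-1.1, 54.7, 165.0] [40, 142, 248] | 222 [-0.2, 54.6, 165.5] [25, 57, 120] | 224 [1.5, 55.1, 164.3] [23, 55, 119] | 226 [2.8, 55.3, 164.1] [21, 54, 116] | 228 [3.6, 55.1, 165.0] [22, 54, 119] | 230 [5.2, 55.5, 164.2] [18, 53, 117] | 232 [6.4, 55.6, 164.0] [21, 53, 117] | 234 [7.4, 55.6, 164.5] [23, 60, 130] | 236 [8.6, 55.7, 164.5] [35, 137, 246] | 238 [9.4, 55.6, 165.3] [34, 136, 246] | 240 [10.6, 55.6, 165.4] [31, 135, 246] | 242 [12.9, 56.5, 163.2] [31, 136, 246] | 244 [13.7, 56.3, 164.1] [32, 135, 246] | 246 [15.2, 56.5, 163.6] [30, 132, 246] | 248 [-25.4, 30.8, 243.3] [30, 31, 37] |
```

View pics/w8c.png

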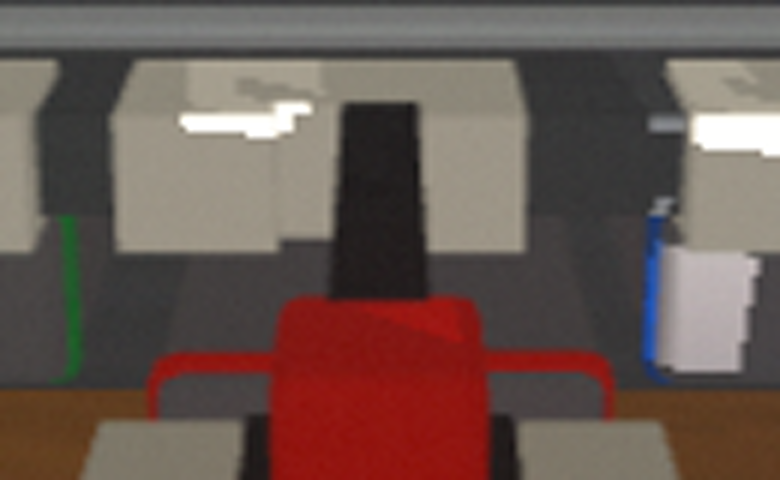

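The close wrist cloud settles the fore-aft question. The red mouth spans x −6.4 to +14.5 and the keeper spans −7.7 to +7.8, so red has to go back about 3.9 mm before lowering. The groove's left edge shows at pixel (236,200), which puts its middle near y −4. The hook is at +2.4.

apply_moves(
  increments=[
    [[0.002,0,0],[0,0,0],1],
    [[0.0018,0,0],[0,0,0],1],
    [[0,0,0],[0,0,0],1],
    [[0,0,0],[0,0,0],1],
  ],
)

```text
time: 12.05
position: [0.5303, -0.2242, 0.1722]
eef_rot: [0.0, -0.057, 0.998, -0.0]
ft_force: [0.2, 0.1, -3.2]
finger_gap: 0.0158
```

```bash
cat > mw.py <<'E'
import st,sys
from h import *
fn=sys.argv[1]; c=snap('wrist',fn); P=cloud(c)
L=np.concatenate([((P[...,:2]-st.g)@np.c_[st.ex,st.ey])*1e3,P[...,2:]*1e3],-1)
hsv=cv2.cvtColor(c['image'],cv2.COLOR_RGB2HSV); H,S,V=[hsv[...,i].astype(int) for i in range(3)]
x,y,z=L[...,0],L[...,1],L[...,2]; near=(abs(x)<60)&(abs(y)<100)&(z>90)&(z<215)
col=dict(red=((H<6)|(H>172))&(S>160),green=(abs(H-65)<15)&(S>120),blue=(abs(H-108)<14)&(S>130))
for n,m in col.items():
    m=m&near&(z>145) 
    top=m&(z>np.percentile(z[m],95)-4); 
    rear=m&(z<np.percentile(z[m],95)-6)
    print(n,len(x[m]),'rear face x',np.median(x[rear]).round(2),'top y',np.percentile(y[top],[3,97]).round(1),'top z',np.median(z[top]).round(1))
    m2=col[n]&near&(z>125)&(z<145)
dark=(V<60)&(S<60)&near&(abs(y)<25)&(x<-2)&(x>-30); print('prong/hook rear x',np.median(x[dark]).round(2) if dark.any() else None,'y',np.percentile(y[dark],[5,95]).round(1),'zmin',np.percentile(z[dark],2).round(1))
k=near&(V>100)&(S<60)&(abs(z-119.5)<2.5)&(abs(y)<40)
k&=(abs(x)<12)
print('keeper rim x',np.percentile(x[k],[2,98]).round(1),'y',np.percentile(y[k],[1,99]).round(1))
crop(fn,190,165,320,255,6,fn+'c')
E
python3 mw.py w9
```

```text
t 12.05 pos [ 0.5303 -0.2242  0.1722] yaw 186.49 rack xy of hook mm -3.23 2.23 hook z mm 150.23 F [ 0.18  0.06 -3.16] T [ 0.011  0.09  -0.012] gap 0.0158 q [ 1.000e-04 -5.660e-02  9.984e-01 -0.000e+00]
red 2701 rear face x -16.51 top y [-4.9 10. ] top z 199.6
green 2084 rear face x -9.2 top y [-66.4 -52.1] top z 164.3
blue 2085 rear face x -10.84 top y [52.1 66.8] top z 164.4
prong/hook rear x -16.61 y [-0.8 23.7] zmin 93.7
keeper rim x [-7.8  7.7] y [-39.7  39.6]
```

Fore-aft is now centred: mouth ±10.5 around a keeper of ±7.75. I'll lower to just above the rim.

apply_moves(
  increments=[
    [[0,0,0.005],[0,0,0],1],
    [[0,0,0.007],[0,0,0],1],
    [[0,0,0.007],[0,0,0],1],
    [[0,0,0.004],[0,0,0],1],
    [[0,0,0.003],[0,0,0],1],
    [[0,0,0],[0,0,0],1],
    [[0,0,0],[0,0,0],1],
  ],
)

```text
time: 12.98
position: [0.5304, -0.2242, 0.1464]
eef_rot: [0.0, -0.057, 0.998, -0.0]
ft_force: [0.7, -0.2, -2.3]
finger_gap: 0.0159
```

```bash
python3 mw.py w10
```

```text
t 12.97 pos [ 0.5304 -0.2242  0.1464] yaw 186.5 rack xy of hook mm -3.12 2.22 hook z mm 124.36 F [ 0.71 -0.33 -2.3 ] T [ 0.029 -0.002 -0.007] gap 0.0159 q [ 1.000e-04 -5.670e-02  9.984e-01 -1.000e-04]
red 2700 rear face x -16.41 top y [-4.9  9.9] top z 173.7
green 1846 rear face x -15.76 top y [-66.3 -52. ] top z 164.3
blue 1833 rear face x -16.54 top y [52.  66.7] top z 164.4
prong/hook rear x -16.45 y [-0.8 24. ] zmin 92.9
keeper rim x [-7.8  7.9] y [-39.6  39.6]
```

View pics/w10c.png

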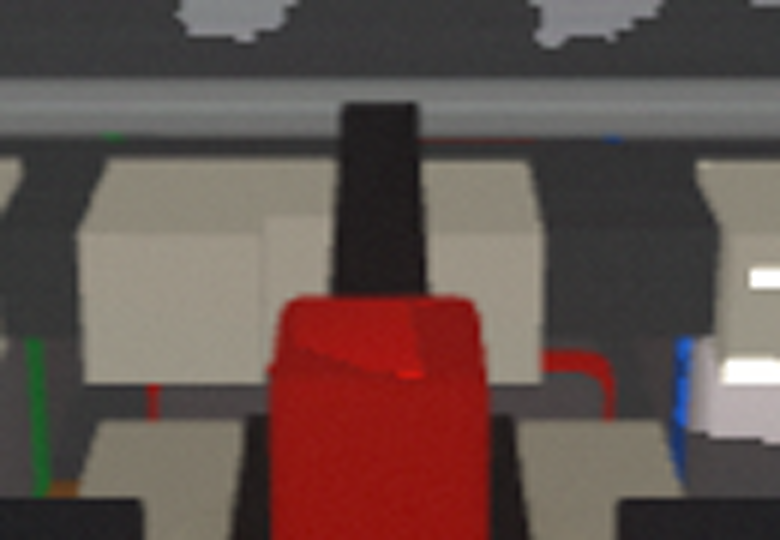

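The prong is clear behind the middle keeper, at (253,183–210). Now down to touch, in fine steps.

apply_moves(
  increments=[
    [[0,0,0.0015],[0,0,0],1],
    [[0,0,0.001],[0,0,0],1],
    [[0,0,0.0008],[0,0,0],1],
    [[0,0,0],[0,0,0],1],
  ],
)

```text
time: 13.52
position: [0.5302, -0.2241, 0.1427]
eef_rot: [-0.0, -0.057, 0.998, 0.0]
ft_force: [0.8, -0.6, -3.5]
finger_gap: 0.016
```

apply_moves(
  increments=[
    [[0,0,0.0005],[0,0,0],1],
    [[0,0,0],[0,0,0],1],
  ],
)

```text
time: 13.78
position: [0.5302, -0.2241, 0.1423]
eef_rot: [-0.0, -0.057, 0.998, 0.0]
ft_force: [0.5, 0.6, -3.7]
finger_gap: 0.0156
```

apply_moves(
  increments=[
    [[0,0,0.0004],[0,0,0],1],
    [[0,0,0],[0,0,0],1],
  ],
)

```text
time: 14.02
position: [0.5303, -0.2241, 0.1421]
eef_rot: [0.0, -0.057, 0.998, -0.0]
ft_force: [-0.1, 0.2, -2.1]
finger_gap: 0.0158
```

apply_moves(
  increments=[
    [[0,0,0.0003],[0,0,0],1],
    [[0,0,0],[0,0,0],1],
  ],
)

```text
time: 14.28
position: [0.5304, -0.2242, 0.142]
eef_rot: [0.0, -0.057, 0.998, -0.0]
ft_force: [-1.5, 0.6, 0.4]
finger_gap: 0.0159
```

apply_moves(
  increments=[
    [[0,0,0.0003],[0,0,0],1],
    [[0,0,0],[0,0,0],1],
  ],
)

```text
time: 14.52
position: [0.5305, -0.2242, 0.1419]
eef_rot: [0.0, -0.057, 0.998, -0.0]
ft_force: [-1.7, 1.0, 4.9]
finger_gap: 0.0157
```

apply_moves(
  increments=[
    [[0,0,-0.0003],[0,0,0],1],
    [[0,0,0],[0,0,0],1],
  ],
)

```text
time: 14.78
position: [0.5305, -0.2242, 0.1419]
eef_rot: [0.0, -0.057, 0.998, -0.0]
ft_force: [-1.1, 0.8, 4.8]
finger_gap: 0.0157
```

apply_moves(
  increments=[
    [[0,-0.0005,0],[0,0,0],1],
    [[0,-0.0005,0],[0,0,0],1],
  ],
)

```text
time: 15.02
position: [0.5306, -0.2247, 0.1419]
eef_rot: [0.0, -0.057, 0.998, 0.0]
ft_force: [-0.8, 4.2, 5.7]
finger_gap: 0.016
```

apply_moves(
  increments=[
    [[0,-0.0005,0],[0,0,0],1],
    [[0,-0.0005,0],[0,0,0],1],
  ],
)

```text
time: 15.28
position: [0.5308, -0.2256, 0.1419]
eef_rot: [0.0, -0.057, 0.998, 0.0]
ft_force: [-0.9, 5.0, 5.9]
finger_gap: 0.0159
```

Pressure is a little high (about 8 N once the lamp's weight is counted), so I'll ease off.

apply_moves(
  increments=[
    [[0,0,-0.0003],[0,0,0],1],
    [[0,0,0],[0,0,0],1],
  ],
)

```text
time: 15.52
position: [0.5307, -0.2259, 0.1419]
eef_rot: [0.0, -0.057, 0.998, 0.0]
ft_force: [0.6, 2.8, 4.1]
finger_gap: 0.0156
```

apply_moves(
  increments=[
    [[0,0,-0.0002],[0,0,0],1],
    [[0,0,0],[0,0,0],1],
  ],
)

```text
time: 15.78
position: [0.5306, -0.2262, 0.142]
eef_rot: [0.0, -0.057, 0.998, 0.0]
ft_force: [0.9, 1.9, 1.6]
finger_gap: 0.0159
```

apply_moves(
  increments=[
    [[0,-0.0006,0],[0,0,0],1],
    [[0,-0.0006,0],[0,0,0],1],
  ],
)

```text
time: 16.02
position: [0.5304, -0.2274, 0.142]
eef_rot: [-0.0, -0.057, 0.998, 0.0]
ft_force: [-0.9, 2.3, 1.1]
finger_gap: 0.0159
```

apply_moves(
  increments=[
    [[0,-0.0006,0],[0,0,0],1],
    [[0,-0.0006,0],[0,0,0],1],
  ],
)

```text
time: 16.27
position: [0.5304, -0.2286, 0.142]
eef_rot: [-0.0, -0.057, 0.998, 0.0]
ft_force: [0.0, 1.7, -0.7]
finger_gap: 0.0161
```

```bash
python3 st.py
```

```text
t 16.27 pos [ 0.5304 -0.2286  0.142 ] yaw 186.48 rack xy of hook mm -3.56 -2.19 hook z mm 119.96 F [ 0.24  1.72 -0.72] T [0.546 0.134 0.02 ] gap 0.0161 q [-3.000e-04 -5.650e-02  9.984e-01  1.000e-04]
```

apply_moves(
  increments=[
    [[0,-0.0004,0.0001],[0,0,0],1],
    [[0,-0.0004,0],[0,0,0],1],
  ],
)

```text
time: 16.52
position: [0.5306, -0.2293, 0.1419]
eef_rot: [-0.0, -0.057, 0.998, 0.0]
ft_force: [-0.2, 2.2, -0.7]
finger_gap: 0.0154
```

apply_moves(
  increments=[
    [[0,-0.0004,0.0001],[0,0,0],1],
    [[0,-0.0003,0],[0,0,0],1],
  ],
)

```text
time: 16.77
position: [0.5308, -0.2301, 0.1418]
eef_rot: [-0.0, -0.057, 0.998, 0.0]
ft_force: [0.1, 0.5, -3.2]
finger_gap: 0.0159
```

Load vanished (fz back to the free value of −3, side force near 0), so the hook is probably over the groove. I'll lower gently to test.

apply_moves(
  increments=[
    [[0,0,0.0004],[0,0,0],1],
    [[0,0,0],[0,0,0],1],
  ],
)

```text
time: 17.02
position: [0.5307, -0.2301, 0.1413]
eef_rot: [-0.0, -0.057, 0.998, 0.0]
ft_force: [0.0, -0.6, -3.0]
finger_gap: 0.0156
```

apply_moves(
  increments=[
    [[0,0,0.0004],[0,0,0],1],
    [[0,0,0],[0,0,0],1],
  ],
)

```text
time: 17.27
position: [0.5309, -0.23, 0.1411]
eef_rot: [-0.0, -0.057, 0.998, -0.0]
ft_force: [-0.8, 0.1, -2.5]
finger_gap: 0.0157
```

Below rim level with no load, so the hook is in the groove. I'll keep going down to its floor, which is 5 mm below the rim (TCP z about 0.137).

apply_moves(
  increments=[
    [[0,0,0.0006],[0,0,0],1],
    [[0,0,0.0006],[0,0,0],1],
    [[0,0,0],[0,0,0],1],
  ],
)

```text
time: 17.65
position: [0.5309, -0.23, 0.1399]
eef_rot: [0.0, -0.057, 0.998, -0.0]
ft_force: [0.3, -0.4, -3.9]
finger_gap: 0.0158
```

apply_moves(
  increments=[
    [[0,0,0.0006],[0,0,0],1],
    [[0,0,0.0006],[0,0,0],1],
    [[0,0,0],[0,0,0],1],
  ],
)

```text
time: 18.02
position: [0.5309, -0.23, 0.1387]
eef_rot: [-0.0, -0.057, 0.998, -0.0]
ft_force: [-0.3, -1.4, -3.6]
finger_gap: 0.0157
```

```bash
python3 mw.py w11
```

```text
t 18.02 pos [ 0.5309 -0.23    0.1387] yaw 186.49 rack xy of hook mm -3.27 -3.66 hook z mm 116.7 F [-0.51 -1.38 -3.61] T [-0.339 -0.13   0.02 ] gap 0.0157 q [-0.     -0.0566  0.9984 -0.    ]
red 2684 rear face x -16.57 top y [-10.8   4. ] top z 166.1
green 1635 rear face x -17.72 top y [-66.3 -52.1] top z 164.3
blue 1846 rear face x -17.25 top y [52.  66.8] top z 164.4
prong/hook rear x -29.19 y [-22.4  23.7] zmin 97.0
keeper rim x [-7.9  8. ] y [-39.7  39.7]
```

View pics/w11c.png

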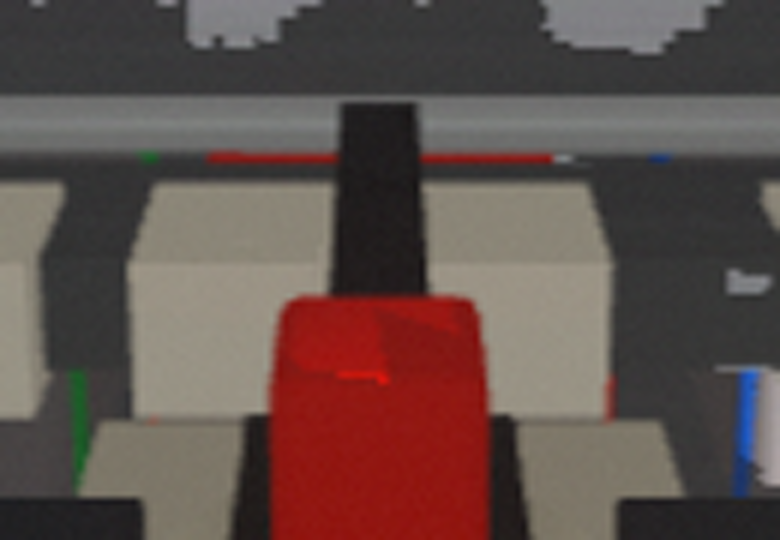

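The hook is inside the groove in the middle keeper, red's top is at 166.1 (it should end near 164.4), and both neighbours are unchanged. On to the floor.

apply_moves(
  increments=[
    [[0,0.0001,0.0006],[0,0,0],1],
    [[0,0,0.0005],[0,0,0],1],
    [[0,0,0],[0,0,0],1],
  ],
)

```text
time: 18.45
position: [0.5309, -0.2299, 0.1377]
eef_rot: [0.0, -0.057, 0.998, -0.0]
ft_force: [1.3, -1.8, -5.2]
finger_gap: 0.0152
```

apply_moves(
  increments=[
    [[0,0,0.0004],[0,0,0],1],
    [[0,0,0],[0,0,0],1],
  ],
)

```text
time: 18.7
position: [0.5309, -0.2299, 0.1373]
eef_rot: [0.0, -0.057, 0.998, -0.0]
ft_force: [0.1, -0.6, -3.0]
finger_gap: 0.0155
```

apply_moves(
  increments=[
    [[0,0,0.0003],[0,0,0],1],
    [[0,0,0],[0,0,0],1],
  ],
)

```text
time: 18.95
position: [0.531, -0.2299, 0.1371]
eef_rot: [0.0, -0.057, 0.998, -0.0]
ft_force: [0.5, -1.8, -3.4]
finger_gap: 0.0161
```

apply_moves(
  increments=[
    [[0,0,0.0003],[0,0,0],1],
    [[0,0,0],[0,0,0],1],
  ],
)

```text
time: 19.2
position: [0.531, -0.23, 0.137]
eef_rot: [0.0, -0.057, 0.998, -0.0]
ft_force: [-1.2, -0.6, 1.6]
finger_gap: 0.0158
```

apply_moves(
  increments=[
    [[0,0,0.0002],[0,0,0],1],
    [[0,0,0],[0,0,0],1],
  ],
)

```text
time: 19.45
position: [0.5311, -0.23, 0.1369]
eef_rot: [0.0, -0.057, 0.998, -0.0]
ft_force: [-1.7, -1.7, 3.7]
finger_gap: 0.0155
```

Floor contact is at z 0.137, exactly 5 mm below the rim. I'll ease off and slide back about 1.8 mm along the groove, so the back sits on the steady bar like the neighbours.

apply_moves(
  increments=[
    [[0,0,-0.0003],[0,0,0],1],
    [[0.0005,0,0],[0,0,0],1],
    [[0.0005,0,0],[0,0,0],1],
    [[0,0,0],[0,0,0],1],
  ],
)

```text
time: 19.95
position: [0.5307, -0.23, 0.137]
eef_rot: [0.001, -0.057, 0.998, -0.0]
ft_force: [2.9, 0.1, 2.7]
finger_gap: 0.0157
```

apply_moves(
  increments=[
    [[0.0004,0,0],[0,0,0],1],
    [[0.0003,0,0],[0,0,0],1],
    [[0,0,0],[0,0,0],1],
  ],
)

```text
time: 20.32
position: [0.5297, -0.2301, 0.137]
eef_rot: [0.0, -0.057, 0.998, -0.0]
ft_force: [3.5, -1.7, 2.4]
finger_gap: 0.016
```

```bash
python3 mw.py w12
```

```text
t 20.32 pos [ 0.5297 -0.2301  0.137 ] yaw 186.5 rack xy of hook mm -4.47 -3.61 hook z mm 115.0 F [ 3.32 -2.06  2.35] T [-0.399 -1.593  0.025] gap 0.016 q [ 5.000e-04 -5.670e-02  9.984e-01 -1.000e-04]
red 2686 rear face x -17.74 top y [-10.8   4. ] top z 164.4
green 1488 rear face x -17.98 top y [-66.2 -52.1] top z 164.3
blue 1712 rear face x -17.65 top y [52. 67.] top z 164.4
prong/hook rear x -17.35 y [-15.1  23.3] zmin 94.8
keeper rim x [-7.9  6.7] y [-39.6  39.7]
```

Red's top is at 164.4, the same as its neighbours. I'll relieve the preload, then open only part way (about 30 mm) to stay clear of the neighbours.

apply_moves(
  increments=[
    [[-0.0001,0,-0.0002],[0,0,0],1],
    [[0,0,0],[0,0,0],1],
    [[0,0,0],[0,0,0],0.8],
    [[0,0,0],[0,0,0],0.75],
    [[0,0,0],[0,0,0],0.7],
    [[0,0,0],[0,0,0],0.65],
    [[0,0,0],[0,0,0],0.65],
    [[0,0,0],[0,0,0],0.65],
    [[0,0,0],[0,0,0],0.65],
  ],
)

```text
time: 21.5
position: [0.5293, -0.2301, 0.137]
eef_rot: [0.0, -0.057, 0.998, -0.0]
ft_force: [-0.6, -0.7, 0.1]
finger_gap: 0.0312
```

```bash
python3 mw.py w13; cp pics/w13.png pics/w13v.png
```

```text
t 21.5 pos [ 0.5293 -0.2301  0.137 ] yaw 186.49 rack xy of hook mm -4.86 -3.55 hook z mm 114.99 F [-0.65 -0.61  0.15] T [ 0.051 -0.018 -0.028] gap 0.0312 q [ 0.     -0.0566  0.9984 -0.    ]
red 2599 rear face x -17.56 top y [-10.3   4.2] top z 164.4
green 1449 rear face x -18.02 top y [-66.3 -52.1] top z 164.3
blue 1496 rear face x -17.69 top y [52.  66.6] top z 164.3
prong/hook rear x -5.57 y [-22.5  22.1] zmin 96.9
keeper rim x [-7.9  7.9] y [-39.6  39.6]
```

View pics/w13.png

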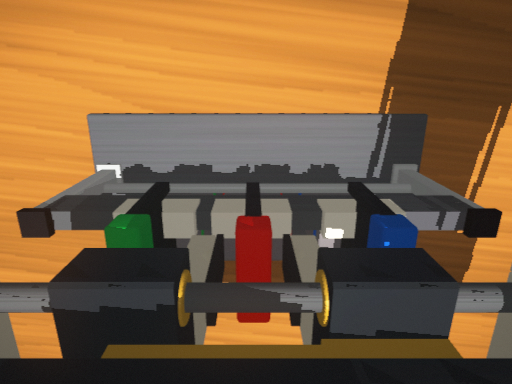

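The lamp stays put with clear space at both pads: finger edges at columns 222 and 290, red at 236–271. Retreating straight up.

apply_moves(
  increments=[
    [[0,0,-0.005],[0,0,0],0.65],
    [[0,0,-0.01],[0,0,0],0.65],
    [[0,0,-0.015],[0,0,0],0.65],
    [[0,0,-0.025],[0,0,0],0.65],
    [[0,0,-0.03],[0,0,0],0.65],
    [[0,0,-0.04],[0,0,0],0.65],
    [[0,0,-0.04],[0,0,0],0.65],
    [[0,0,-0.03],[0,0,0],0.65],
    [[0,0,-0.01],[0,0,0],0.65],
    [[0,0,0],[0,0,0],0.65],
    [[0,0,0],[0,0,0],0.65],
  ],
)

```text
time: 22.92
position: [0.5288, -0.2299, 0.3408]
eef_rot: [-0.001, -0.057, 0.998, 0.0]
ft_force: [-0.8, 0.1, -0.3]
finger_gap: 0.0304
```

```bash
python3 mw.py w14; python3 - <<'E'
from h import *
snap('scene','s14'); crop('s14',150,80,380,270,3.4,'s14c'); snap('side','d14'); crop('d14',190,130,340,360,2.6,'d14c')
E
```

```text
t 22.93 pos [ 0.5288 -0.2299  0.3408] yaw 186.49 rack xy of hook mm -5.35 -3.27 hook z mm 318.8 F [-0.74  0.19 -0.34] T [ 0.044 -0.02   0.008] gap 0.0304 q [-8.000e-04 -5.660e-02  9.984e-01  4.000e-04]
red 698 rear face x -17.59 top y [-10.6   3.7] top z 164.4
green 769 rear face x -5.89 top y [-66.5 -52.4] top z 164.4
blue 796 rear face x -8.37 top y [52.2 66.9] top z 164.5
prong/hook rear x -17.81 y [-7.1 24.5] zmin 90.6
keeper rim x [-7.3  8. ] y [-39.5  39.3]
```

View pics/s14c.png

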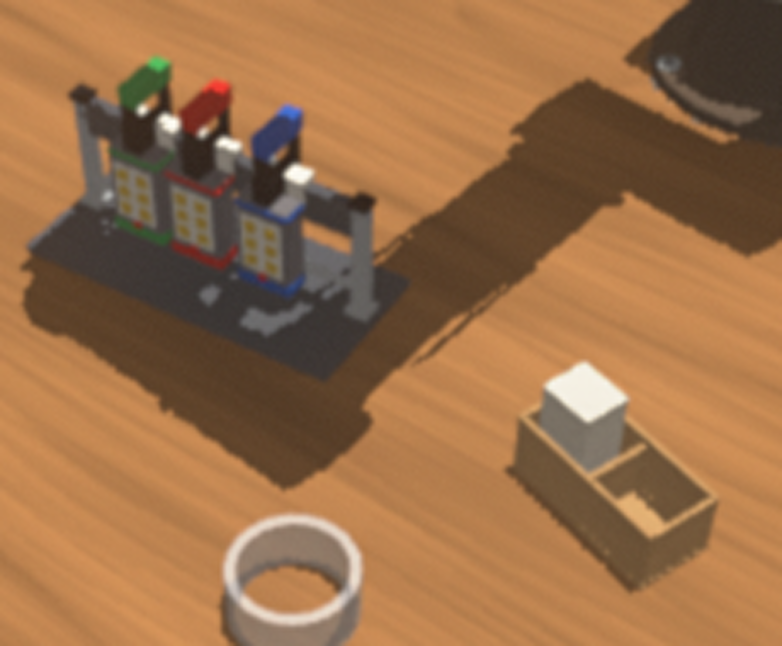

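View pics/d14c.png

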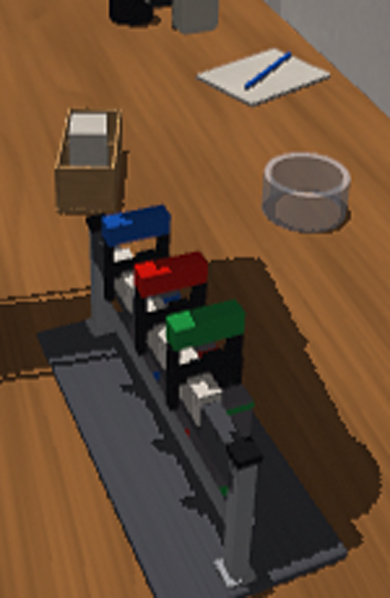

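View pics/w14.png

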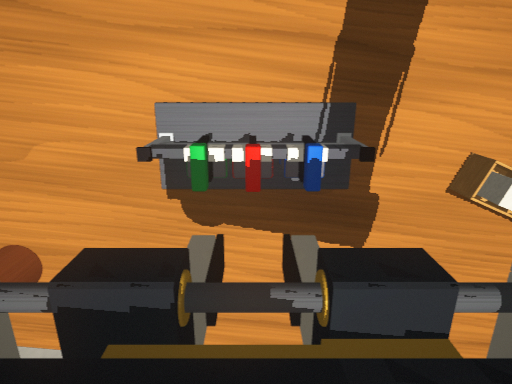

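The three lamps hang in line, red between green and blue with its lens forward. Red's top height (164.4) matches the neighbours', and the bulb box and tape are undisturbed. The gripper is well clear above, so I'll hand in.

```bash
python3 -c "
from bench import finish_job; print(finish_job())"
```

```text
the job is handed in; nothing more can be done
None
```

The red lamp now hangs in the middle keeper between the blue and green lamps, lens forward, with the gripper well clear. I handed the job in at about 23 s of robot time.

- **How it went:** I gripped the red bar, lifted the lamp straight out of the carton and lowered it through the gap. The wrist view showed it about 4 mm too far forward, so I moved it back before it touched. I then slid the hook along the rim until the load vanished at y ≈ −3.6 mm. From there I lowered it 5 mm to the groove floor, opened the fingers to about 31 mm and backed straight up.
- **Last checks:**
    - **Height:** red's grip top is at 164.4 mm; green's is 164.4 mm and blue's 164.5 mm.
    - **Neighbours:** both stayed within about 0.3 mm of where they were before red came down. The bulb box, carton and tape look untouched.
    - **Release:** the force on the tool was back near zero.
- **What went less well:**
    - **Pressure:** for about half a second after the hook touched the rim, it pressed with roughly 8–9 N, above the 2–5 N asked. I eased it to about 2–4 N for most of the search. It also reached about 6–7 N briefly on the groove floor.
    - **Estimate:** my first fore-aft position was about 3–4 mm off; I used the close wrist measurement instead.

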